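# Unlock the child-resistant cap of the thinner bottle in a wooden-spectacles workshop

### The arm

A 6-joint arm with a two-finger parallel gripper is mounted at the origin on the work surface. World frame = base frame: x ahead of the robot, y to its left, z up, the work surface at z = 0. Lengths are in m, angles in degrees, forces in N, time in s.
With the tool pointing down it reaches from about 0.4 to 0.825 m from the base axis. Payload 7 kg.
Tool frame: the origin (TCP) lies midway between the tips of the shut fingers; the grasp point (between the pads) lies 19 mm behind it (ctrl.hold_point_z is the distance from the TCP to the grasp point, in m); z points along the fingers, x is the direction in which the jaws open and shut, and the axes are right-handed (so a half turn about z gives the same grasp; the last joint's range is limited). The gripper opens to 88 mm and grips with 3 to 60 N. Pads are 19 mm wide; open, the fingers measure 130 mm over their backs; the gripper's body (78 mm by 193 mm) begins 47 mm behind the grasp point.
Start: joints at [-59.983, 20.546, 0.682, 0, -70.136, -16.507], TCP at [0.158, -0.656, 0.227] pointing down, gripper open.
Joint ranges: [-176.03, 176.03], [-82.01, 121.73], [-58.28, 71.71], [-173.87, 95.51], [-174.79, -0.11], [-173.66, 173.66]. Speed limits (degrees/s): [136.94, 136.94, 172.46, 180, 180, 180].

### API

Orientations are given as [roll, pitch, yaw] about the fixed x, y, z axes, in that order (R = Rz(yaw) Ry(pitch) Rx(roll)).
In Python, from plant import ctrl gives the robot as it stands.
- The arm moves only by the tool apply_moves, never from a script. Its argument "motion" is a list of rows, each a list of 2 entries, a list of its own where there are three numbers: the shift along the world's x, y, z in cm, then the turn about the world's z in degrees. In form: [[[tx, ty, tz], roll], ...]. A call has 1 to 10 rows; each row is the pose to reach, as a shift and turn from the pose commanded when the call began; what a row does not reach only later rows make up. A row lasts 1/10 s, in which the tool goes at most 50 mm and 8.59 degrees, less where a joint would pass 70% of its speed; a pose out of reach is approached as far as the arm can. A call with a gripper value outside its range is refused whole. "hand" is the finger opening in cm, from 0 to 8.76, set as the call begins (left out, the last holds). The fingers move at their own pace and stop on an object; the grip force is fixed at half the most. Time passes only in rows, so rows that repeat a pose let the fingers close. It gives the time, the measured TCP pose, the force and the opening at its end, in the units of the state.
- ctrl.get_obs(): the state, without advancing time (a new reading comes with each control period).
- ctrl.snapshot(name): name is "scene" or "side" or "wrist"; returns (picture, depth): 420x560x3 uint8, blue, green, red; 420x560 float32, m along the optical axis (not along the pixel's ray), 0 where there is no reading.
- ctrl.camera_model(name): a dict with "fx", "fy", "cx", "cy" (pixels), "cam_to_world" (4x4, takes a point from camera to world coordinates); the wrist camera has in their place "tool_from_camera" (4x4, takes a point from camera to tool coordinates, whose origin is the TCP and whose axes are the tool frame's). Camera axes: x right, y down, z forward; pixel columns grow to the right and rows downward; lengths in m; the calibration is good to about 2 mm. A picture is of the moment at which its call begins: read the wrist's pose just before it. camera_model takes no time and is no camera call.
- ctrl.close_job(): hands the job in, once; it reports no verdict.
The state is a dict: "clock": time; "joint_pos": joint angles; "qvel": joint speeds; "tau": joint torques, N m; "tool_pos": TCP position; "orientation": TCP orientation; "force": force on the tool from outside, world axes, zero at the start; "moment": the same for the moment, N m; "opening": finger opening in m.
Only numpy, scipy, OpenCV 4.12 (cv2) and the standard library are available. Lean on these libraries where they do the work, as an engineer would, in place of code of your own. Each camera call takes 0.05 s, during which the arm holds its last target.

### The job

Start opening the thinner for cleaning the glue brush: it is the blue bottle, one of three bottles held in wooden bench clamps. Push its child-resistant cap all the way down and, keeping it down, turn it counterclockwise (seen from above) until the grey threaded collar under the cap has come round by at least an eighth of a turn, then let go and leave the cap on the bottle. Leave the amber and the green bottle closed.

Things in the scene. Friction and masses are not known exactly. Their poses are not given: they have to be found in the camera images.
- blue_cap_top (a point): Centre of the flat top of the white round cap on the opaque blue bottle, 178 mm above the table; z up, along the cap's axis. Cap 42 mm across, 38 mm high; grip it across any diameter, fingertips up to 30 mm below its top. Sprung: 4 N starts it down, 10 to 13 N brings it to its stop 6 mm down; let go, it rises. Pressed 4 mm or more it takes the thread along; else it only slips round idly.
- blue_thread (a joint): Turn of the blue bottle's thread, rad: 0 closed, growing counterclockwise from above, stop at 1.4 (80 degrees); stays where left. Seen as the grey collar (41 mm across, 125 to 133 mm above the table) under the white cap, with a small red tab. About 0.1 N m turns it. The pressed cap has 5 to 15 degrees of play before the collar follows: turn the cap by 65 to 75 degrees.
- amber_thread (a joint): The same for the amber glass bottle, to be left closed (0). All three bottles have the same shape and white cap: 69 mm across, the sloping shoulder ends 122 mm above the table; each is held rigidly in a fixed wooden clamp (base 100 x 120 mm, jaws 77 mm high). They stand in a row across the table, at least 150 mm apart, axis to axis, in any order.
- green_thread (a joint): The same for the green glass bottle, rad, to be left closed (0).
Things that resemble listed ones, but are neither listed nor needed, are in the scene too. Leave any pink look-alike of the part that bears amber_thread alone. Leave any turquoise look-alike of the part that bears blue_cap_top alone.

How it is judged (in metres and radians):
At the end, for the whole second after the job is handed in: The blue bottle's thread is turned counterclockwise by at least 0.70 rad (40 degrees), its cap is let go and has sprung back up to within 2 mm of its rest height, and the amber and green threads are within 0.1 rad (6 degrees) of closed (value of joint blue_thread above 0.7 rad and value of joint each of amber_thread, green_thread below 0.1 rad and height (world z) of blue_cap_top above 0.176 m); the robot touches nothing.
It fails at once if the thread of the amber or the green bottle is turned by more than 0.1 rad (value of joint any of amber_thread, green_thread above 0.1 rad).
It also fails if it takes over 32 s, if anything falls off the work surface, if the arm or the gripper's body presses on something with over 40 N, if the wrist force passes 120 N, or if a joint passes its speed limit or range.

## Working session

There is one attempt and no reset: what is moved stays moved. The work goes in short steps, Python scripts to look and compute and a tool call to move; the robot and the scene stay as the last step left them, time stands still between calls to the robot, and variables do not carry over. Pictures are saved under pics/ and viewed, and the job is handed in when it is done.

Besides the shell and the picture viewer there is one more tool, called after "Call:" in YAML: its name, and indented under it one key for each argument. apply_moves: Moves the arm, as the interface text tells. Its arguments: {"type":"object","properties":{"motion":{"type":"array"},"hand":{"type":"number"}},"required":["motion"]}

```bash
mkdir -p pics; ls
python3 - <<'E'
from plant import ctrl
import cv2,numpy as np
o=ctrl.get_obs();print(o)
for n in("scene","side"):
    p,d=ctrl.snapshot(n);cv2.imwrite(f"pics/{n}0.png",p);np.save(f"pics/{n}0.npy",d)
    print(n,ctrl.camera_model(n))
print(ctrl.camera_model("wrist"),ctrl.hold_point_z)
E
```

```text
pics
{'clock': 0.0, 'joint_pos': array([-5.99814269e+01,  2.05931002e+01,  6.31583791e-01, -1.91942582e-02,
       -7.01364317e+01, -1.65086944e+01]), 'qvel': array([ 0.03851891,  0.00098963, -0.00416958, -0.03299652,  0.01387096,
        0.06961403]), 'tau': array([-6.14140981e-05, -5.82718313e+01,  2.93056995e+01,  6.99693963e+00,
        6.89837529e-03, -1.31207166e-04]), 'tool_pos': array([ 0.157552  , -0.65583056,  0.22559018]), 'orientation': array([-1.79989464e+02, -9.90379553e-02,  1.03503332e+02]), 'force': array([-0.39526747,  0.8609516 ,  0.90396404]), 'moment': array([ 0.02850332, -0.03249357, -0.01539462]), 'opening': 0.08758195915877968}
scene {'fx': 421.9103323699033, 'fy': 421.9103323699033, 'cx': 275.6835943746377, 'cy': 206.735907393997, 'cam_to_world': array([[ 0.23797425,  0.82513599, -0.51236593,  0.91852446],
       [ 0.97121566, -0.20781194,  0.11642306, -0.03271312],
       [-0.01041091, -0.52532351, -0.85083889,  0.87738378],
       [ 0.        ,  0.        ,  0.        ,  1.        ]])}
side {'fx': 424.26707676954254, 'fy': 424.26707676954254, 'cx': 283.3763
[... 166 characters left out ...]
59932216e-01, -7.51293265e-01,
         7.69512137e-01],
       [-6.49758844e-05, -7.51311554e-01, -6.59947683e-01,
         7.26203716e-01],
       [ 0.00000000e+00,  0.00000000e+00,  0.00000000e+00,
         1.00000000e+00]])}
{'fx': 340.5197100559723, 'fy': 340.5197100559723, 'cx': 280.35291150927156, 'cy': 208.91886535198415, 'tool_from_camera': array([[ 9.99999524e-01, -7.18214581e-04, -6.59922140e-04,
         6.42612497e-04],
       [ 8.86960324e-04,  9.51078656e-01,  3.08947572e-01,
        -8.53240375e-02],
       [ 4.05747211e-04, -3.08948011e-01,  9.51078841e-01,
        -1.57867441e-01],
       [ 0.00000000e+00,  0.00000000e+00,  0.00000000e+00,
         1.00000000e+00]])} 0.0188
```

View pics/scene0.png

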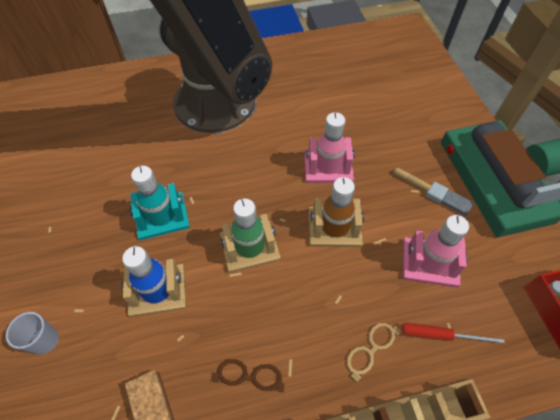

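View pics/side0.png

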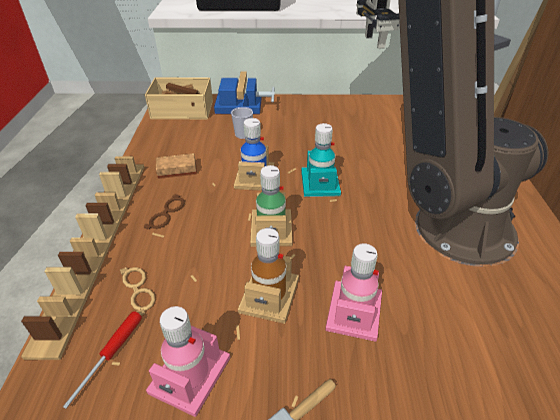

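Scene view: blue bottle in a wooden clamp at (150,280), cap top at about (136,258). The turquoise look-alike is at (155,205), green at (248,238), amber at (337,215), and two pink ones at (330,150) and (435,250). The one meant is the dark blue bottle in the wooden clamp. Next I'll measure it and enlarge it.

```bash
cat > h.py <<'E'
import numpy as np,cv2
def pts(d,m):
    v,u=np.mgrid[0:d.shape[0],0:d.shape[1]]
    P=np.stack([(u-m['cx'])/m['fx']*d,(v-m['cy'])/m['fy']*d,d,np.ones_like(d)],-1)
    return (P@m['cam_to_world'].T)[...,:3]
def ray(m,u,v,z):
    T=m['cam_to_world'];r=T[:3,:3]@[(u-m['cx'])/m['fx'],(v-m['cy'])/m['fy'],1];o=T[:3,3]
    return o+r*(z-o[2])/r[2]
E
python3 - <<'E'
from plant import ctrl
from h import *
for n,(u0,v0,u1,v1) in dict(scene=(115,235,195,315),side=(225,110,290,195)).items():
    p=cv2.imread(f"pics/{n}0.png");d=np.load(f"pics/{n}0.npy");m=ctrl.camera_model(n);W=pts(d,m)
    c=np.zeros(d.shape,bool);c[v0:v1,u0:u1]=1
    white=(p.min(2)>110)&(p.max(2).astype(int)-p.min(2)<40)
    k=c&(abs(W[...,2]-.178)<.004)&(d>0)
    v,u=np.nonzero(k);Q=W[k];print(n,k.sum(),Q.mean(0),Q.min(0),Q.max(0),u.mean(),v.mean(),ray(m,(u.min()+u.max())/2,(v.min()+v.max())/2,.178))
    cc,r=cv2.minEnclosingCircle(Q[:,:2].astype(np.float32));print(cc,r)
    cr=cv2.resize(p[v0-10:v1+10,u0-10:u1+10],None,fx=5,fy=5,interpolation=cv2.INTER_CUBIC);cv2.imwrite(f"pics/{n}_crop.png",cr)
    if n=="scene":
        for (a,b) in [(145,175),(245,208),(343,185),(334,122),(455,227)]: print((a,b),ray(m,a,b,.178))
E
```

```text
scene 382 [ 0.5374399  -0.21356767  0.17804041] [ 0.51488055 -0.23471458  0.17431465] [ 0.55725972 -0.19362292  0.18144082] 133.5890052356021 256.4214659685864 [ 0.53761054 -0.21376188  0.178     ]
(0.5362661480903625, -0.21337465941905975) 0.021487858146429062
(145, 175) [ 0.35757783 -0.17878     0.178     ]
(245, 208) [0.48558485 0.00437938 0.178     ]
(343, 185) [0.48055532 0.20629709 0.178     ]
(334, 122) [0.31427483 0.24113271 0.178     ]
(455, 227) [0.62336478 0.37970663 0.178     ]
side 296 [ 0.50514246 -0.07905296  0.17732098] [ 0.46347221 -0.229693    0.1744872 ] [0.55779254 0.0260847  0.18061225] 262.55405405405406 152.2466216216216 [ 0.50634688 -0.08811268  0.178     ]
(0.5156792402267456, -0.10135606676340103) 0.13200148940086365
```

View pics/scene_crop.png

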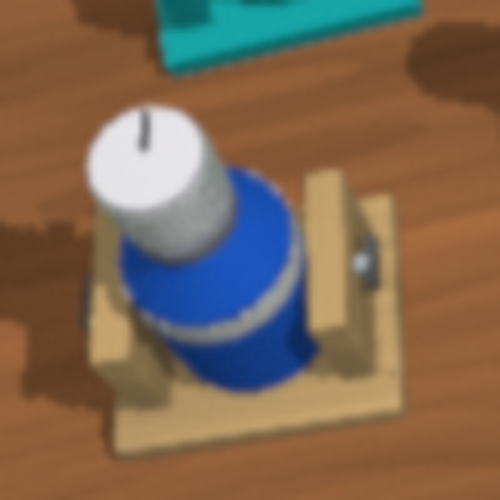

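View pics/side_crop.png

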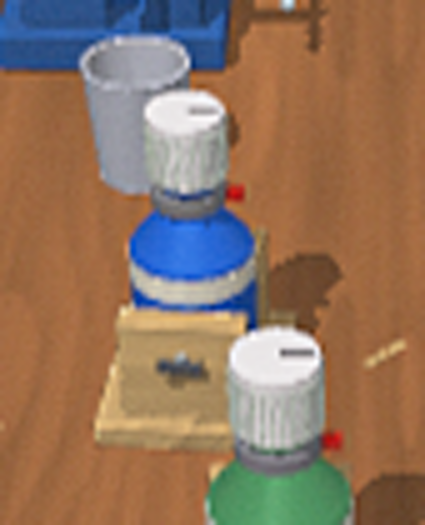

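The crops confirm it: a dark blue bottle in a wooden clamp, red tab at crop (235,192). Cross-check the centre with the side view, whose cap top is at about (252,124), then compute the shift.

Run:
```python
from plant import ctrl
from h import *
n='side';d=np.load(f"pics/{n}0.npy");m=ctrl.camera_model(n);W=pts(d,m)
k=np.zeros(d.shape,bool);k[112:138,238:266]=1
k&=(abs(W[...,2]-.178)<.004)&(abs(W[...,1]+.21)<.04);v,u=np.nonzero(k)
print(k.sum(),W[k].mean(0),cv2.minEnclosingCircle(W[k][:,:2].astype(np.float32)),ray(m,(u.min()+u.max())/2,(v.min()+v.max())/2,.178))
# collar tab (red)
for n,(u0,v0,u1,v1) in dict(side=(235,130,290,160)).items():
    p=cv2.imread(f"pics/{n}0.png").astype(int);r=(p[...,2]-p[...,:2].max(2)>90);q=np.zeros_like(r);q[v0:v1,u0:u1]=1
    v,u=np.nonzero(r&q);print(u.mean(),v.mean(),ray(m,u.mean(),v.mean(),.129))
o=ctrl.get_obs();c=np.array([.537,-.2135]);print((c-o['tool_pos'][:2])*100,o['tool_pos'][2])
```

```text
117 [ 0.53791571 -0.20895445  0.17723675] ((0.5385394096374512, -0.21040078997612), 0.021963149309158325) [ 0.53757716 -0.206405    0.178     ]
261.6363636363636 138.0909090909091 [ 0.51337293 -0.21333246  0.129     ]
[37.94233123 44.24077179] 0.2257422949418112
```

Call:
apply_moves:
  motion:
    - [[38,44.3,0],0]
    - [[38,44.3,0],0]
    - [[38,44.3,0],0]
    - [[38,44.3,0],0]
    - [[38,44.3,0],0]
    - [[38,44.3,0],0]
    - [[38,44.3,0],0]
    - [[38,44.3,0],0]
    - [[38,44.3,0],0]
    - [[38,44.3,0],0]
  hand: 8.76

```text
clock: 1.1
tool_pos: [0.4841, -0.2749, 0.2266]
orientation: [180.0, -0.0, 103.5]
force: [1.0, -0.5, 0.0]
opening: 0.0875
```

```bash
python3 -c "
from plant import ctrl
o=ctrl.get_obs();print(o['clock'],o['tool_pos'],o['orientation'],o['force'],o['joint_pos'])"
```

```text
1.1 [ 0.48405417 -0.27489181  0.22655365] [ 1.79998379e+02 -5.41712215e-03  1.03513695e+02] [ 1.00296264 -0.5496556   0.04487695] [-9.44156742e+00  9.44019267e+00 -1.44348875e+01 -6.14640650e-03
 -6.61255397e+01 -6.70422499e+01]
```

Call:
apply_moves:
  motion:
    - [[3,3.5,0],0]
    - [[5.4,6.3,0],0]
    - [[5.4,6.3,0],0]
    - [[5.4,6.3,0],0]
    - [[5.4,6.3,0],0]

```text
clock: 1.6
tool_pos: [0.5366, -0.2142, 0.2263]
orientation: [-180.0, -0.0, 103.5]
force: [-0.2, -0.1, -0.0]
opening: 0.0879
```

Run:
```python
from plant import ctrl
from h import *
from scipy.spatial.transform import Rotation as R
o=ctrl.get_obs();print(o['clock'],o['tool_pos'],o['orientation'],o['force'])
p,d=ctrl.snapshot("wrist");cv2.imwrite("pics/w1.png",p)
m=dict(ctrl.camera_model("wrist"));T=np.eye(4);T[:3,:3]=R.from_euler('xyz',o['orientation'],degrees=True).as_matrix();T[:3,3]=o['tool_pos']
m['cam_to_world']=T@m['tool_from_camera'];W=pts(d,m)
k=(abs(W[...,2]-.178)<.004)&(np.hypot(W[...,0]-.538,W[...,1]+.213)<.035)
v,u=np.nonzero(k);print(k.sum(),u.mean(),v.mean(),W[k].mean(0),cv2.minEnclosingCircle(W[k][:,:2].astype(np.float32)))
```

```text
1.6 [ 0.53657401 -0.21415313  0.22625594] [-1.79957375e+02 -1.51585324e-02  1.03492050e+02] [-0.18004825 -0.09017124 -0.01077494]
2933 281.163314012956 231.6832594613024 [ 0.53392904 -0.21373229  0.17747555] ((0.5349893569946289, -0.21354438364505768), 0.021072573959827423)
```

View pics/w1.png

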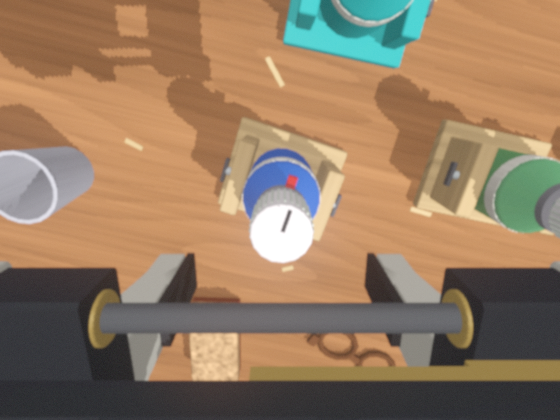

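The wrist picture shows the blue cap top at (281,232), midway between the fingers. Its depth centre (0.535,-0.2135) agrees with the scene view to about 2 mm. Descend.

Call:
apply_moves:
  motion:
    - [[0,0,-2.5],0]
    - [[0,0,-5],0]
    - [[0,0,-6.5],0]
    - [[0,0,-7.3],0]
    - [[0,0,-7.3],0]
    - [[0,0,-7.3],0]

```text
clock: 2.25
tool_pos: [0.5374, -0.2144, 0.1544]
orientation: [180.0, 0.0, 103.5]
force: [0.1, -0.1, -0.8]
opening: 0.0876
```

Call:
apply_moves:
  motion:
    - [[0,0,0],0]
    - [[0,0,0],0]
    - [[0,0,0],0]
    - [[0,0,0],0]
    - [[0,0,0],0]
    - [[0,0,0],0]
    - [[0,0,0],0]
    - [[0,0,0],0]
  hand: 3.0

```text
clock: 3.05
tool_pos: [0.5372, -0.2136, 0.1536]
orientation: [-180.0, -0.0, 103.5]
force: [-0.3, 2.3, 0.7]
opening: 0.0417
```

Run:
```python
from plant import ctrl
import cv2
o=ctrl.get_obs();print(o['clock'],o['tool_pos'],o['orientation'],o['force'],o['moment'],o['opening'])
p,d=ctrl.snapshot("side");cv2.imwrite("pics/s2.png",cv2.resize(p[70:210,180:340],None,fx=4,fy=4))
```

```text
3.05 [ 0.53719649 -0.21362816  0.15357363] [-1.79998555e+02 -9.81899084e-03  1.03516351e+02] [-0.34548855  2.29991548  0.6891659 ] [ 0.49316312  0.1504692  -0.02411464] 0.04169258386079667
```

View pics/s2.png

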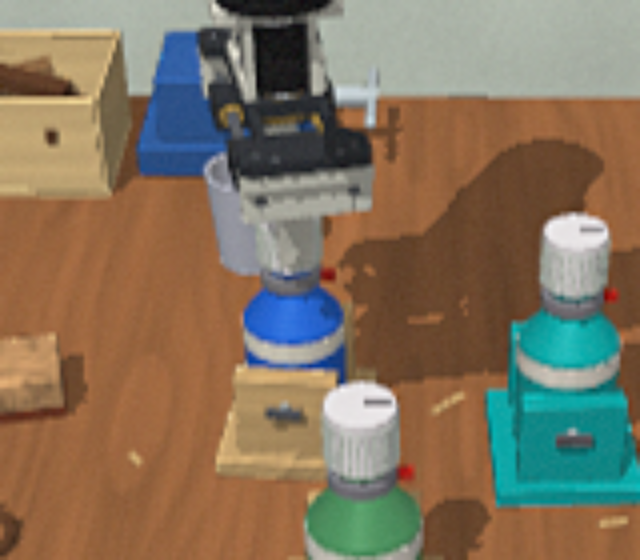

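The fingers have closed on the cap (opening 41.7 mm ≈ 42 mm). Now press it down in steps.

Call:
apply_moves:
  motion:
    - [[0,0,-0.2],0]
    - [[0,0,-0.4],0]
    - [[0,0,-0.5],0]
    - [[0,0,-0.6],0]
    - [[0,0,-0.6],0]
    - [[0,0,-0.6],0]

```text
clock: 3.7
tool_pos: [0.5373, -0.2137, 0.1483]
orientation: [180.0, 0.0, 103.5]
force: [-3.0, 3.8, 8.4]
opening: 0.0414
```

Call:
apply_moves:
  motion:
    - [[0,0,-0.1],0]
    - [[0,0,-0.2],0]
    - [[0,0,-0.2],0]
    - [[0,0,-0.2],0]

```text
clock: 4.1
tool_pos: [0.5375, -0.2138, 0.1475]
orientation: [179.9, 0.0, 103.5]
force: [-4.5, 4.9, 16.6]
opening: 0.0417
```

At the stop (6.1 mm down, 16.6 N). Turn counterclockwise.

Call:
apply_moves:
  motion:
    - [[0,0,0],4]
    - [[0,0,0],8]
    - [[0,0,0],12]
    - [[0,0,0],16]
    - [[0,0,0],20]
    - [[0,0,0],24]
    - [[0,0,0],28]
    - [[0,0,0],32]
    - [[0,0,0],36]
    - [[0,0,0],36]

```text
clock: 5.1
tool_pos: [0.5372, -0.2135, 0.1474]
orientation: [180.0, 0.0, 139.7]
force: [-5.4, 6.8, 17.7]
opening: 0.0415
```

Run:
```python
from plant import ctrl
import cv2
o=ctrl.get_obs();print(o['clock'],o['tool_pos'],o['orientation'],o['force'],o['moment'],o['opening'])
p,d=ctrl.snapshot("side");cv2.imwrite("pics/s3.png",cv2.resize(p[70:210,180:340],None,fx=4,fy=4))
```

```text
5.1 [ 0.53723376 -0.21354717  0.14742496] [1.79971775e+02 4.70497837e-02 1.39677388e+02] [-5.40331542  6.75549876 17.68990838] [ 2.54724285  2.43583374 -0.08703958] 0.04150175345732584
```

View pics/s3.png

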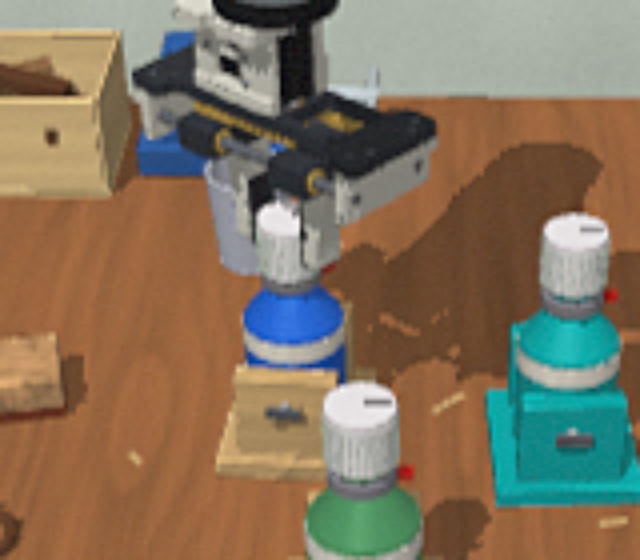

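The tab at (328,268) is moving to the back and the moment about z is about -0.09 N m, so the thread is being driven. Continue to 72° in total.

Call:
apply_moves:
  motion:
    - [[0,0,0],4]
    - [[0,0,0],8]
    - [[0,0,0],12]
    - [[0,0,0],16]
    - [[0,0,0],20]
    - [[0,0,0],24]
    - [[0,0,0],28]
    - [[0,0,0],32]
    - [[0,0,0],36]
    - [[0,0,0],36]

```text
clock: 6.15
tool_pos: [0.537, -0.2135, 0.1474]
orientation: [-180.0, 0.0, 175.7]
force: [-8.5, 7.2, 18.0]
opening: 0.0409
```

Run:
```python
from plant import ctrl
import cv2,numpy as np
o=ctrl.get_obs();print(o['clock'],o['tool_pos'],o['orientation'],o['force'],o['moment'],o['opening'])
a=[cv2.resize(ctrl.snapshot(n)[0][y:y+130,x:x+130],None,fx=3,fy=3) for n,x,y in (("side",190,80),("scene",70,200))]
cv2.imwrite("pics/s4.png",np.hstack(a))
```

```text
6.15 [ 0.53697017 -0.21352243  0.1474137 ] [-1.79993525e+02  2.75772375e-02  1.75682998e+02] [-8.50283306  7.22348576 17.97080722] [ 2.71705158  2.85091983 -0.06862574] 0.04087826544498841
```

View pics/s4.png

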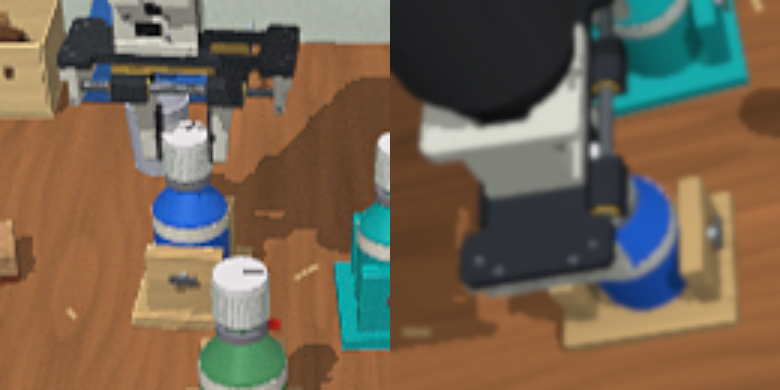

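The tab is now hidden behind the bottle, on the -y side, which the wrist camera faces. The turn is done at 72°. Ease up, release, lift and check.

Call:
apply_moves:
  motion:
    - [[0,0,0.3],0]
    - [[0,0,0.5],0]
    - [[0,0,0.8],0]
    - [[0,0,0.8],0]

```text
clock: 6.65
tool_pos: [0.5368, -0.2134, 0.1534]
orientation: [180.0, -0.0, 175.5]
force: [-2.4, 5.6, 4.0]
opening: 0.0414
```

Call:
apply_moves:
  motion:
    - [[0,0,0],0]
    - [[0,0,0],0]
    - [[0,0,0],0]
    - [[0,0,0],0]
    - [[0,0,0],0]
    - [[0,0,0],0]
  hand: 8.76

```text
clock: 7.25
tool_pos: [0.5372, -0.2139, 0.1535]
orientation: [-180.0, -0.0, 175.5]
force: [1.2, -0.8, -0.4]
opening: 0.0834
```

Call:
apply_moves:
  motion:
    - [[0,0,2.5],0]
    - [[0,0,6],0]
    - [[0,0,9.5],0]
    - [[0,0,12],0]
    - [[0,0,12],0]
    - [[0,0,12],0]

```text
clock: 7.85
tool_pos: [0.5373, -0.2137, 0.2739]
orientation: [180.0, 0.1, 175.5]
force: [-0.6, -0.4, -0.3]
opening: 0.0875
```

Run:
```python
from plant import ctrl
from h import *
from scipy.spatial.transform import Rotation as R
o=ctrl.get_obs();print(o['clock'],o['tool_pos'],o['orientation'],o['force'],o['opening'])
p,d=ctrl.snapshot("wrist");cv2.imwrite("pics/w5.png",p)
m=dict(ctrl.camera_model("wrist"));T=np.eye(4);T[:3,:3]=R.from_euler('xyz',o['orientation'],degrees=True).as_matrix();T[:3,3]=o['tool_pos']
m['cam_to_world']=T@m['tool_from_camera'];W=pts(d,m)
c=np.array([.536,-.2135]);near=np.hypot(W[...,0]-c[0],W[...,1]-c[1])<.035
k=near&(abs(W[...,2]-.178)<.008)
print('top',k.sum(),np.median(W[k],0))
q=p.astype(int);r=(q[...,2]-q[...,:2].max(2)>90)&near&(d>0);v,u=np.nonzero(r)
if r.sum():
    t=ray(m,u.mean(),v.mean(),.129);print('tab',r.sum(),u.mean(),v.mean(),t,np.degrees(np.arctan2(*(t[:2]-c)[::-1]))%360)
m=ctrl.camera_model('side');t=np.array([.51337,-.21333]);print('was',np.degrees(np.arctan2(*(t-c)[::-1]))%360)
```

```text
7.85 [ 0.53725719 -0.21367311  0.2738731 ] [1.79977007e+02 6.69678096e-02 1.75502365e+02] [-0.60604139 -0.41375219 -0.34185751] 0.08750872155053806
top 2165 [ 0.53526667 -0.21565065  0.17747233]
tab 44 292.9318181818182 170.27272727272728 [ 0.52323253 -0.2349408   0.129     ] 239.2272357666614
was 179.5695934909045
```

View pics/w5.png

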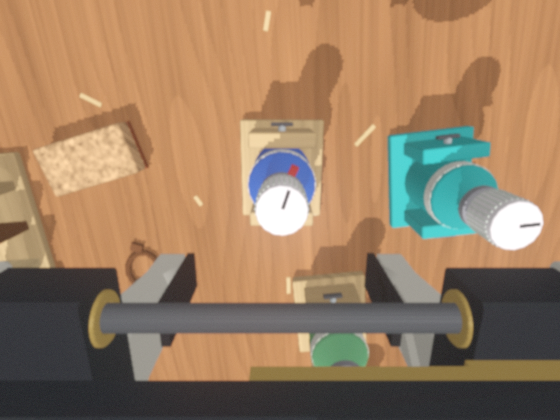

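The wrist view shows the red tab at (293,170) and the cap top at (281,208). The collar has turned about 60°, the cap is back up at about 0.1775 m, and the fingers are clear. Handing in.

```bash
python3 -c "
from plant import ctrl
print(ctrl.close_job(), ctrl.get_obs()['force'])"
```

```text
the job is handed in; nothing more can be done
the job is handed in; nothing more can be done
```

The blue bottle's thread is open by about 60° (40° needed), and its cap is still on the bottle. I gripped the cap, pressed it 6 mm to its stop at 16–18 N, turned it 72° counterclockwise while pressed, then eased up, let go and lifted clear. The job was handed in at about 8 s of the 32 s allowed.

- **Collar:** the red tab's bearing went from about 180° to about 239°.
- **Cap height:** the top measured 0.1775 m, against the 0.176 m needed. That margin is within the roughly 2 mm calibration, but the cap read the same before pressing.
- **Contact:** the wrist force was near zero with the fingers open, about 10 cm above the cap.
- **Other bottles:** the arm never went near the amber or green bottle. I did not measure their collars again at the end.
- **Disagreement:** the cap centre from the different cameras differed by 2–5 mm, worst in y from the side view. I used the scene and wrist values, which agreed to about 2 mm.

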